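Brake lever stop check on the shed bench

ROBOT

A 6-joint arm with a two-finger parallel gripper is mounted at the origin on the work surface. World frame = base frame: x ahead of the robot, y to its left, z up, the work surface at z = 0. Lengths are in mm, angles in rad, forces in N, time in s.
With the tool pointing down it reaches from about 350 to 875 mm from the base axis. Payload 4.2 kg.
Tool frame: the origin (TCP) lies where the fingers leave the gripper's body, on its centre line; the fingertips stand 73 mm ahead of it and the grasp point (between the pads) lies 54 mm ahead of it; z points along the fingers, y is the direction in which the jaws open and shut (so a half turn about z gives the same grasp; the last joint's range is limited). The gripper opens to 85 mm and grips with 20 to 120 N. Pads are 22 mm wide; open, the fingers measure 114 mm over their backs; the gripper's body (76 mm by 85 mm) begins 54 mm behind the grasp point. The pads swing forward as they close: fully open they stand 13 mm farther back than shut.
Start: joints at [0.259, 0.385, 0.008, 0, -1.194, -0.259], TCP at [624.98, 0.025, 303.912] pointing down, gripper open.
Joint ranges: [-3.14, 3.14], [-1.21, 2.06], [-1.07, 1.41], [-3.16, 2.05], [-2.99, -0.16], [-3.1, 3.1]. Speed limits (rad/s): [2.79, 2.79, 3.14, 3.14, 3.14, 3.14].

INTERFACE

Orientations are given as a unit quaternion [x, y, z, w].
In Python, from bench import arm gives the robot as it stands.
- The arm moves only by the tool apply_moves, never from a script. Its argument "increments" is a list that holds one entry, the list of rows, each a list of 7 numbers: the shift along the tool's x, y, z scaled (see below), then the turn, a rotation vector about the tool's x, y, z scaled (see below), then the gripper's target within -1 to 1 (fully open at 1, half-way at 0, shut at -1). A call has 1 to 10 rows; each row is the pose to reach, as a shift and turn from the pose commanded when the call began, along the tool's axes at that moment; what a row does not reach only later rows make up. The controller multiplies each number of a shift by 100 mm and each number of a turn by 0.5 rad. A row lasts 1/10 s, in which the tool goes at most 50 mm and 8.59 degrees, less where a joint would pass 70% of its speed; a pose out of reach is approached as far as the arm can. A call with a number of a shift or a turn outside -1 to 1 is refused whole. A call with a gripper value outside its range is refused whole. The fingers move at their own pace and stop on an object; the grip force is fixed at half the most. Time passes only in rows, so rows that repeat a pose let the fingers close. It gives the time, the measured TCP pose, the force and the opening at its end, in the units of the state.
- arm.read_state(): the state, without advancing time (a new reading comes with each control period).
- arm.get_image(name): name is "scene" or "side" or "wrist"; returns a dict with "img" (420x560x3 uint8, red, green, blue), "fx", "fy", "cx", "cy" (pixels), "pose" (4x4, takes a point from camera to world coordinates). Camera axes: x right, y up, looking along -z (the intrinsics and any distortion apply to the point x, -y, -z); pixel columns grow to the right and rows downward; lengths in mm; the calibration is good to about 2 mm. The wrist camera is an equidistant fisheye: a pixel r from the principal point sees the ray r / f radians off the axis. A picture is of the moment at which its call begins. There is no depth.
- arm.job_done(): hands the job in, once; it reports no verdict.
Trained networks look in a picture, given as the dict that the camera call returned (one of the last four; its "shot" number tells which), for a name from the list of things; names that differ only in an ending like _2 or _b are one class to them, and where a whole thing is asked for, a point or a joint stands for the part that bears it (a point fixed in the world has none). Each returns a list of dicts, best first, with "conf" (0 to 1); they miss things now and then, are a little off and sometimes report something else, mostly with a low value. They report only what shows in the picture. A call takes as long as a camera call.
- arm.outline_of(label, picture): "pixels" (420x560 bool, what is visible of it) and "box" ([centre column, centre row, width, height] in pixels, round what is visible of it).
- arm.mark_of(label, picture): "at" ([column, row] in pixels: a listed point, or the origin of a listed thing).
The state is a dict: "clock": time; "joints": joint angles; "joint_vel": joint speeds; "joint_efforts": joint torques, N m; "position": TCP position; "ee_rot": TCP orientation; "contact_force": force on the tool from outside, world axes, zero at the start; "wrist_torque": the same for the moment, N m; "gripper_width": finger opening in mm.
Only numpy, scipy, OpenCV 4.12 (cv2) and the standard library are available. Lean on these libraries where they do the work, as an engineer would, in place of code of your own. Each camera call takes 0.05 s, during which the arm holds its last target.

TASK

Test the red brake lever using only the outside or tips of the fingers: press it in towards its bar until it comes up firm on its stop and keep it there for a good second, let it spring all the way back out, then press it in to its stop once more and finish while still holding it there, so that I can gauge the gap left to the bar. Press firmly but do not force it, do not grip it between the fingers or reach in between it and the bar, do not push or squeeze on the bar itself, and leave the black lever and everything loose on the bench alone.

Things in the scene. Friction and masses are not known exactly. Their poses are not given: they have to be found in the camera images.
- brake_bar: level bar of the red lever, black grip 32 mm across, 130 mm above the bench on a blue-post stand (base 240 x 120 x 10 mm). Origin on the bar's axis; y runs along it: post's clamp head (60 x 34 mm, top 22 mm above the axis) at +115 mm, free end at -105 mm. The lever lies on the -x side, towards the robot, and is pressed to +x; z up. Turned at most 0.45 rad from facing the robot
- brake_lever (a joint): red lever's angle (rad) about its vertical pivot (x -34, y +70 mm in brake_bar): 0 fully out, grows as pressed, 0.30 hard stop with a 25 mm gap left. Blade to bar: 0.42 rad out, 0.12 at the stop. Spring: at the press point 1.5 N starts it, 6 N reaches the stop, then it is solid. A push of 10 to 20 N holds it well; over 50 N is forcing it
- brake_press (a point): press point on the outer face of the red blade (away from the bar), 105 mm from the pivot, half-way up, 130 mm above the bench; moves with the lever, 32 mm in full travel. y axis along the blade towards the pivot, x square through the blade towards the bar (the way to press; it turns by +0.30 rad about z in full travel), z up
- brake_blade: the red lever blade: a straight bar 10 mm thick, 18 mm high, reaching 152 mm from the pivot to a ball end (20 mm across). Origin on the pivot axis at half height, axes as for brake_press
- clutch_lever (a joint): angle (rad) of the black lever of the second, otherwise identical stand (yellow post), 0 fully out; to be left alone
- clutch_bar: the bar of the second stand, with the black lever and yellow post; same sizes and axes as brake_bar. The two stands may stand either way round, left or right, with at least 300 mm between their bars' origins
- spanner: loose steel spanner, 170 mm, lying flat; origin about under its middle; bystander
- screwdriver: loose green-handled screwdriver, 190 mm, lying flat; origin about under its middle; bystander
- bearing: loose steel bearing ring, 52 mm across, 15 mm high, origin under its centre; bystander
- bolt_tray: loose orange tray of bolts, 90 x 70 x 35 mm, origin under its centre; bystander
- grease_can: loose can, green label, 70 mm across, 110 mm high, origin under its centre; bystander
- oil_bottle: loose yellow bottle, 60 mm across, 170 mm high, origin under its centre; bystander
- mug: loose blue mug, 80 mm across, 95 mm high, origin under its centre; bystander

How it is judged:
By the outcome, as a careful person would: the job done as asked, in the order asked, and still so for the second after the job is handed in, while the arm keeps its last pose, push and grip.
It also fails if it takes over 42 s, if anything falls off the work surface, if the arm or the gripper's body presses on something with over 40 N, if the wrist force passes 120 N, or if a joint passes its speed limit or range.

## Working session

There is one attempt and no reset: what is moved stays moved. The work goes in short steps, Python scripts to look and compute and a tool call to move; the robot and the scene stay as the last step left them, time stands still between calls to the robot, and variables do not carry over. Pictures are saved under pics/ and viewed, and the job is handed in when it is done.

Besides the shell and the picture viewer there is one more tool, called after "Request:" in YAML: its name, and indented under it one key for each argument. apply_moves: Moves the arm, as the interface text tells. Shifts and turns lie within -1 to 1; 1 stands for 100 mm of shift or 0.5 rad of turn. Its arguments: {"type":"object","properties":{"increments":{"type":"array"}},"required":["increments"]}

```bash
mkdir -p pics
cat > h.py <<'E'
import numpy as np, cv2
from bench import arm
def save(p,n): cv2.imwrite('pics/'+n+'.png', p['img'][:,:,::-1])
def ray(p,px):
    x=(px[0]-p['cx'])/p['fx']; y=(px[1]-p['cy'])/p['fy']
    T=np.array(p['pose']); d=T[:3,:3]@np.array([x,-y,-1.]); return T[:3,3],d
def atz(p,px,z):
    o,d=ray(p,px); return o+d*(z-o[2])/d[2]
def proj(p,X):
    T=np.array(p['pose']); c=T[:3,:3].T@(np.array(X)-T[:3,3]); 
    return np.array([p['cx']+p['fx']*c[0]/-c[2], p['cy']+p['fy']*(-c[1])/-c[2]])
E
python3 - <<'E'
from h import *
print(arm.read_state())
for n in ['scene','side']:
    p=arm.get_image(n); save(p,n+'0'); print(n,{k:v for k,v in p.items() if k!='img'})
    for l in ['brake_bar','brake_press','brake_blade','clutch_bar']:
        for m in arm.mark_of(l,p)[:2]: print(l,m,atz(p,m['at'],130).round(1))
    for l in ['spanner','screwdriver','bearing','bolt_tray','grease_can','oil_bottle','mug']:
        for m in arm.mark_of(l,p)[:1]: print(l,m,atz(p,m['at'],0).round(1))
E
```

```text
{'clock': 0.0, 'joints': array([ 2.58574390e-01,  3.85561389e-01,  6.64547993e-03, -5.42852871e-04,
       -1.19399924e+00, -2.58590760e-01]), 'joint_vel': array([ 0.00058308,  0.00065746, -0.00051392, -0.00143042, -0.00060166,
       -0.00086618]), 'joint_efforts': array([-9.55001960e-04, -3.92286408e+01,  1.88399577e+01,  4.18616563e+00,
       -4.72148502e-03,  8.27910434e-07]), 'position': array([6.24576908e+02, 2.02577086e-02, 3.02819679e+02]), 'ee_rot': array([-0.70702976,  0.70718295,  0.00075073, -0.00078893]), 'contact_force': array([-0.0548032 ,  0.59103892, -0.20254345]), 'wrist_torque': array([-0.02785875,  0.01599756,  0.02417731]), 'gripper_width': 85.73750961536477}
scene {'fx': 395.62764627388805, 'fy': 395.62764627388805, 'cx': 279.9012599867764, 'cy': 212.9762873179727, 'pose': array([[-5.95407577e-01, -4.56387443e-01,  6.61211252e-01,
         1.17408392e+03],
       [ 8.03354822e-01, -3.27409243e-01,  4.97417549e-01,
         4.84342623e+02],
       [-1.05284484e-02,  8.27353425e-01,  5.61582997e-01,
         6.43254932e+02],
       [ 0.00000000e+00,  0.00000000e+
[... 1484 characters left out ...]
 553.2 -202.8  130. ]
brake_blade {'at': [330.5, 208.4], 'conf': 0.82} [ 618.4 -122.6  130. ]
brake_blade {'at': [426.2, 317.5], 'conf': 0.45} [ 527.7 -487.9  130. ]
clutch_bar {'at': [241.4, 161.1], 'conf': 0.81} [569.  183.3 130. ]
spanner {'at': [208.5, 238.0], 'conf': 0.87} [367.5 118.6   0. ]
screwdriver {'at': [279.5, 300.1], 'conf': 0.76} [ 370.1 -171.1    0. ]
bearing {'at': [245.4, 251.9], 'conf': 0.75} [410.7   5.7   0. ]
bolt_tray {'at': [158.4, 187.4], 'conf': 0.7} [382.4 384.4   0. ]
grease_can {'at': [320.7, 191.6], 'conf': 0.8} [737.6   1.8   0. ]
oil_bottle {'at': [181.2, 147.9], 'conf': 0.69} [547.  476.7   0. ]
mug {'at': [424.8, 317.1], 'conf': 0.81} [ 602.4 -476.5    0. ]
```

View pics/scene0.png

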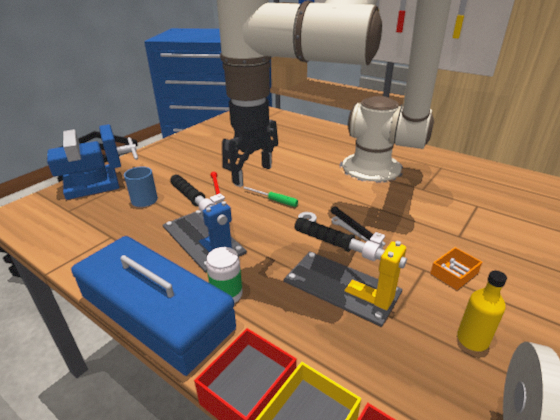

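View pics/side0.png

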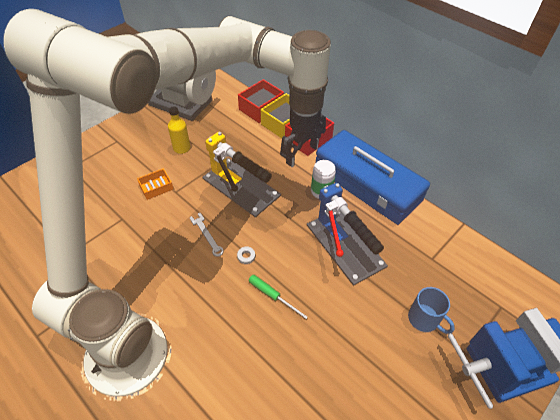

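Both views show the red lever (blue post) on the robot's right at about (636, -197). In the scene view its ball is at (214,175); in the side view it's at (340,253). The black lever is near (575, 190). Next I'll refine the pose with the red pixels.

```bash
cat >> h.py <<'E'
def R2(a): return np.array([[np.cos(a),-np.sin(a)],[np.sin(a),np.cos(a)]])
def geom(q,th=0.):
    """q=x,y,yaw -> dict of world points"""
    o=np.array(q[:2]);yaw=q[2]; W=lambda v:np.r_[o+R2(yaw)@np.array(v,float),130.]
    piv=W([-34,70]); a=yaw-0.42+th
    B=lambda v:np.r_[piv[:2]+R2(a)@np.array(v,float),130.]
    return dict(o=W([0,0]),free=W([0,-105]),piv=piv,ball=B([0,-152]),a=a,B=B,W=W)
E
python3 - <<'E'
from h import *
from scipy.optimize import least_squares
ps={};obs={}
for n in ['scene','side']:
    p=arm.get_image(n); ps[n]=p
    hsv=cv2.cvtColor(p['img'],cv2.COLOR_RGB2HSV)
    r=((hsv[...,0]<6)|(hsv[...,0]>174))&(hsv[...,1]>170)&(hsv[...,2]>70)
    q0=[636,-197,-.28]; g=geom(q0); c=(proj(p,g['piv'])+proj(p,g['ball']))/2
    yy,xx=np.mgrid[:420,:560]; r&=(np.hypot(xx-c[0],yy-c[1])<60)
    nl,lab,st,_=cv2.connectedComponentsWithStats(r.astype(np.uint8)); k=1+np.argmax(st[1:,4]); r=lab==k
    ys,xs=np.nonzero(r); print(n,len(xs),xs.min(),xs.max(),ys.min(),ys.max())
    pts=np.c_[xs,ys]; m={}
    for l in ['brake_bar','brake_blade','brake_press']:
        mm=arm.mark_of(l,p); e=[x for x in mm if np.hypot(*(np.array(x['at'])-c))<60]
        if e: m[l]=e[0]['at']
    obs[n]=(pts,m); print(m)
    cv2.imwrite(f'pics/red_{n}.png',cv2.resize(p['img'][int(c[1])-60:int(c[1])+60,int(c[0])-60:int(c[0])+60,::-1],None,fx=5,fy=5,interpolation=cv2.INTER_CUBIC))
def res(q,full=False):
    g=geom(q); out=[]
    for n,p in ps.items():
        pts,m=obs[n]
        for l,X in [('brake_bar',g['o']),('brake_blade',g['piv']),('brake_press',g['B']([-5,-105]))]:
            if l in m: out+=list((proj(p,X)-m[l])/3)
        a,b=proj(p,g['B']([0,0])),proj(p,g['ball']); d=(b-a)/np.linalg.norm(b-a); nn=np.array([-d[1],d[0]])
        t=(pts-a)@d; s=(pts-a)@nn; L=np.linalg.norm(b-a)
        for lo in np.arange(.3,.9,.1):
            k=(t>lo*L)&(t<(lo+.1)*L)
            out.append(s[k].mean()/1. if k.any() else 0)
        # ball tip extents: far end = ball edge
        X=g['B']([0,-162]); out.append((np.percentile(t,99.5)-(proj(p,X)-a)@d)/1.5)
    return np.array(out)
s=least_squares(res,[636,-197,-.28],x_scale=[10,10,.1],loss='soft_l1'); print(s.x,s.cost); print(res(s.x).round(1))
g=geom(s.x); print(g['piv'],g['B']([-5,-105]),g['a'],g['ball'])
for n,p in ps.items():
    im=p['img'][:,:,::-1].copy(); im=cv2.resize(im,None,fx=4,fy=4)
    for X in [g['o'],g['piv'],g['ball'],g['free'],g['B']([-5,-105]),g['W']([0,115])]:
        u=proj(p,X)*4+2; cv2.circle(im,tuple(int(v) for v in u),4,(0,255,0),-1)
    c=proj(p,g['piv'])*4; x0,y0=int(c[0])-300,int(c[1])-300
    cv2.imwrite(f'pics/fit_{n}.png',im[y0:y0+600,x0:x0+700])
E
```

```text
scene 93 211 219 172 193
{'brake_bar': [195.6, 194.5], 'brake_blade': [212.9, 200.9], 'brake_press': [215.3, 180.8]}
side 203 329 342 211 256
{'brake_bar': [354.7, 223.0], 'brake_blade': [330.1, 208.2], 'brake_press': [335.3, 240.6]}
[ 6.31776847e+02 -1.94198422e+02 -2.80663777e-01] 4.29684346965018
[-0.9  0.1  2.   0.4  0.4  0.1  0.5  0.3  0.4  0.5  0.4  0.5  0.2 -0.4
 -0.2 -0.9 -0.3 -0.3 -0.5 -0.6 -0.1 -0.3 -0.2 -0.4 -0.6 -0.4 -0.4 -1.3]
[ 618.49675196 -117.51961704  130.        ] [ 546.9785308  -194.55950309  130.        ] -0.7006637771015488 [ 520.498517   -233.71060612  130.        ]
```

```bash
cd pics; python3 -c "
import cv2,numpy as np
a=[cv2.resize(cv2.imread(f'fit_{n}.png'),(400,343)) for n in('scene','side')]
cv2.imwrite('fit.png',np.hstack(a))"
```

```text
(no output)
```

View pics/fit.png

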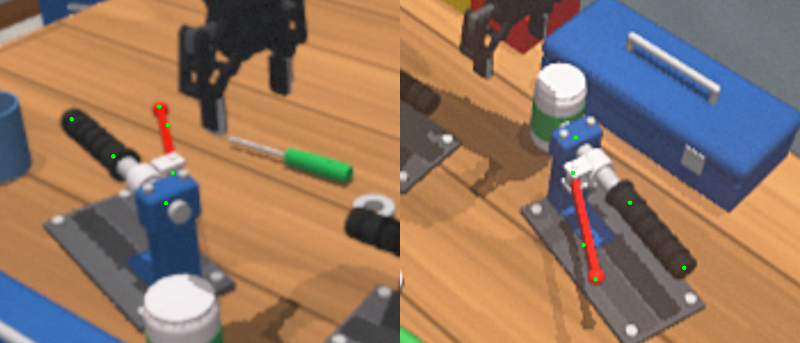

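The fit agrees with both views: pivot (618, -118), press point (547, -195), press heading -0.70 rad. I'll shut the fingers and bring the tool to a standoff, kept high, with its x side turned to face the blade.

Request:
apply_moves:
  increments:
    - [[0.2,0.13,0,0,0,-0.2,-1],[0.4,0.26,0,0,0,-0.4,-1],[0.6,0.39,0,0,0,-0.6,-1],[0.8,0.52,0,0,0,-0.8,-1],[1,0.64,0,0,0,-1,-1],[1,0.64,0,0,0,-1,-1]]

```text
clock: 2.2
position: [559.7, -101.7, 304.3]
ee_rot: [0.86, -0.511, -0.0, 0.0]
contact_force: [-0.0, 0.2, 0.2]
gripper_width: 0.3
```

```bash
cat >> h.py <<'E'
from scipy.spatial.transform import Rotation as Ro
PIV=np.array([618.5,-117.5]); A0=-0.7007
def rel(th,off,z=185.,along=-105.,pos=None,rot=None):
    """tool shift/turn (scaled) to place TCP 'off' mm outside outer face at lever angle th"""
    s=arm.read_state(); P=s['position'] if pos is None else np.array(pos); R=Ro.from_quat(s['ee_rot'] if rot is None else rot)
    a=A0+th; X=np.r_[PIV+R2(a)@np.array([-5-off,along]),z]
    Rt=Ro.from_matrix(np.c_[[np.cos(a),np.sin(a),0],[np.sin(a),-np.cos(a),0],[0,0,-1]])
    return np.r_[R.inv().apply(X-P)/100,(R.inv()*Rt).as_rotvec()/.5].round(3), X.round(1)
E
python3 - <<'E'
from h import *
s=arm.read_state(); print(s['clock'],s['position'],s['ee_rot'],s['gripper_width'],s['contact_force'],s['joints'])
print(rel(0,40,300)); print(rel(0,40,185))
E
```

```text
2.2 [ 559.65723102 -101.71501629  304.30497699] [ 8.59642860e-01 -5.10895434e-01 -4.43540974e-05  8.65000768e-05] 0.3376219954521553 [-0.04748393  0.180115    0.23686383] [ 1.05015284e-01  2.89194736e-01 -1.32512327e-01  9.37790500e-05
 -1.14926384e+00  3.93290453e-01]
(array([ 0.382,  0.7  ,  0.043,  0.   ,  0.   , -0.744]), array([ 516.4, -168.7,  300. ]))
(array([ 0.382,  0.7  ,  1.193,  0.   ,  0.   , -0.744]), array([ 516.4, -168.7,  185. ]))
```

Request:
apply_moves:
  increments:
    - [[0.1,0.18,0,0,0,-0.2,-1],[0.2,0.36,0,0,0,-0.4,-1],[0.3,0.54,0,0,0,-0.6,-1],[0.38,0.7,0,0,0,-0.74,-1],[0.38,0.7,0.2,0,0,-0.74,-1],[0.38,0.7,0.45,0,0,-0.74,-1],[0.38,0.7,0.7,0,0,-0.74,-1],[0.38,0.7,0.7,0,0,-0.74,-1]]

```text
clock: 3.0
position: [516.3, -166.3, 230.6]
ee_rot: [0.939, -0.344, -0.004, 0.001]
contact_force: [0.2, -0.1, 0.3]
gripper_width: 0.1
```

Run:
```python
from h import *
s=arm.read_state(); print(s['clock'],s['position'],s['gripper_width'],s['contact_force'])
print(rel(0,40,185))
for n in ['scene','side','wrist']:
    p=arm.get_image(n); save(p,n+'1')
```

```text
3.0 [ 516.2951731  -166.28377829  230.59913036] 0.14803772929365916 [ 0.17961364 -0.08478682  0.29978827]
(array([ 0.02 ,  0.016,  0.456,  0.008,  0.013, -0.003]), array([ 516.4, -168.7,  185. ]))
```

View pics/wrist1.png

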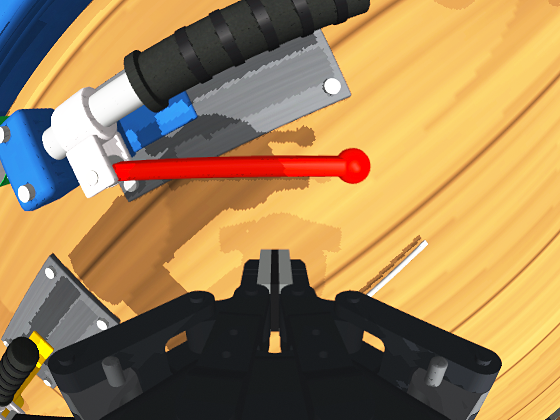

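View pics/side1.png

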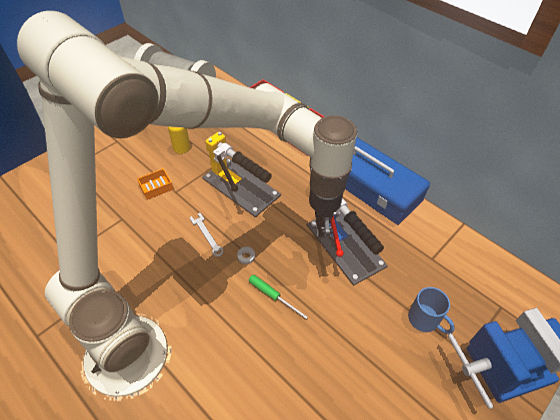

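The wrist view shows the shut fingertips at (275,262). The blade runs parallel across their path from (120,170) to (352,165), and the press point is straight ahead. Now I'll lower the tool.

Request:
apply_moves:
  increments:
    - [[0,0,0.15,0,0,0,-1],[0,0,0.3,0,0,0,-1],[0,0,0.42,0,0,0,-1],[0,0,0.46,0,0,0,-1],[0,0,0.46,0,0,0,-1]]

```text
clock: 3.65
position: [518.0, -166.9, 188.1]
ee_rot: [0.939, -0.343, 0.0, 0.0]
contact_force: [-0.4, -0.0, 1.1]
gripper_width: -0.4
```

Run:
```python
from h import *
s=arm.read_state(); print(s['clock'],s['position'],s['gripper_width'],s['contact_force'])
for t,o in [(0,40),(0,12),(.1,11),(.2,11),(.3,11)]: print(t,o,rel(t,o,185))
p=arm.get_image('wrist'); save(p,'wrist2')
```

```text
3.65 [ 518.00633867 -166.88741681  188.06599794] -0.40914311722605345 [-0.38159376 -0.02551549  1.10641599]
0 40 (array([-0.   ,  0.025,  0.031,  0.   , -0.   ,  0.   ]), array([ 516.4, -168.7,  185. ]))
0 12 (array([ 0.28 ,  0.025,  0.031,  0.   , -0.   ,  0.   ]), array([ 537.8, -186.8,  185. ]))
0.1 11 (array([ 0.395,  0.035,  0.031,  0.   , -0.   , -0.2  ]), array([ 546. , -195.1,  185. ]))
0.2 11 (array([ 0.502,  0.035,  0.031,  0.   , -0.   , -0.4  ]), array([ 554.1, -201.9,  185. ]))
0.3 11 (array([ 0.607,  0.025,  0.031,  0.   , -0.   , -0.6  ]), array([ 562.8, -207.9,  185. ]))
```

View pics/wrist2.png

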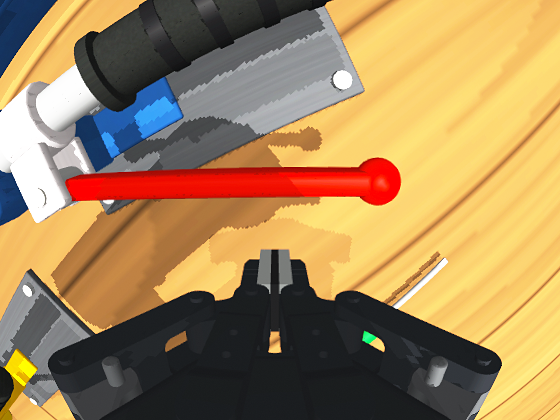

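Request:
apply_moves:
  increments:
    - [[0.14,0.02,0.02,0,0,0,-1],[0.24,0.03,0.02,0,0,0,-1],[0.28,0.03,0.02,0,0,0,-1],[0.34,0.03,0.02,0,0,-0.1,-1],[0.39,0.03,0.02,0,0,-0.2,-1],[0.45,0.03,0.02,0,0,-0.3,-1],[0.45,0.03,0.02,0,0,-0.3,-1]]

```text
clock: 4.4
position: [549.6, -198.6, 185.8]
ee_rot: [0.962, -0.272, -0.001, 0.0]
contact_force: [-4.8, 1.2, 3.7]
gripper_width: -0.1
```

```bash
cat >> h.py <<'E'
def rep():
    s=arm.read_state(); R=Ro.from_quat(s['ee_rot']).as_matrix()
    d=s['position'][:2]-PIV; 
    a=np.arctan2(R[1,0],R[0,0]); print('t',s['clock'],'pos',s['position'].round(1),'F',s['contact_force'].round(2),'F tool',(R.T@s['contact_force']).round(2),'tool turn',round(a-A0,3),'w',round(s['gripper_width'],1))
    # lever angle if tool face (11mm) touches
    r=np.hypot(*d); 
    for h in (9,11,13):
        # outer face line offset 5+h
        phi=np.arctan2(d[1],d[0]); th=phi-(np.arctan2(-1,0)) ; th=phi+np.pi/2+np.arcsin((5+h)/r)-A0
        print('   half',h,'lever th',round(th,3))
E
python3 - <<'E'
from h import *
rep()
for t in (.15,.2,.3): print(t,rel(t,11,185))
p=arm.get_image('wrist'); save(p,'wrist3')
E
```

```text
t 4.4 pos [ 549.6 -198.6  185.8] F [-4.78  1.18  3.73] F tool [-4.69  1.51 -3.72] tool turn 0.149 w -0.1
   half 9 lever th 0.129
   half 11 lever th 0.148
   half 13 lever th 0.167
0.15 (array([ 0.002, -0.002,  0.008,  0.002,  0.005, -0.002]), array([ 549.9, -198.6,  185. ]))
0.2 (array([ 0.055,  0.005,  0.008,  0.002,  0.005, -0.102]), array([ 554.1, -201.9,  185. ]))
0.3 (array([ 0.161,  0.01 ,  0.008,  0.002,  0.005, -0.302]), array([ 562.8, -207.9,  185. ]))
```

View pics/wrist3.png

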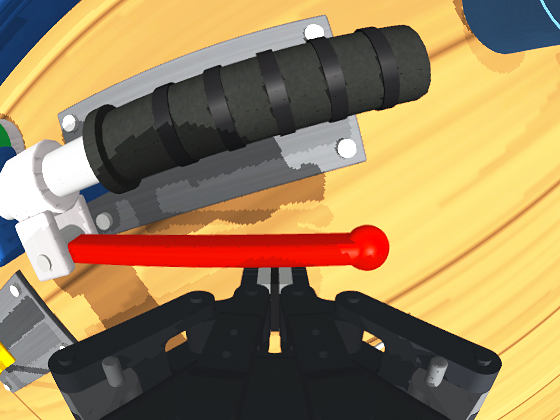

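Contact is clean: the blade lies square on the finger sides, at about 4.7 N and half travel. I'll go on and creep up to the stop.

Request:
apply_moves:
  increments:
    - [[0.05,0,0,0,0,-0.1,-1],[0.1,0.01,0,0,0,-0.2,-1],[0.14,0.01,0,0,0,-0.26,-1],[0.14,0.01,0,0,0,-0.26,-1]]

```text
clock: 4.85
position: [560.4, -206.2, 185.6]
ee_rot: [0.978, -0.21, -0.002, -0.0]
contact_force: [-5.2, 2.5, 3.1]
gripper_width: 0.1
```

```bash
python3 -c "
from h import *
rep()"
```

```text
t 4.85 pos [ 560.4 -206.2  185.6] F [-5.23  2.51  3.06] F tool [-5.81 -0.15 -3.04] tool turn 0.278 w 0.1
   half 9 lever th 0.253
   half 11 lever th 0.273
   half 13 lever th 0.292
```

Request:
apply_moves:
  increments:
    - [[0.01,0,0,0,0,-0.02,-1],[0.02,0,0,0,0,-0.04,-1],[0.02,0,0,0,0,-0.04,-1]]

```text
clock: 5.15
position: [561.7, -207.0, 185.6]
ee_rot: [0.98, -0.2, -0.002, 0.0]
contact_force: [-6.3, 1.9, 4.4]
gripper_width: 0.1
```

```bash
python3 -c "
from h import *
rep()"
```

```text
t 5.15 pos [ 561.7 -207.   185.6] F [-6.32  1.87  4.42] F tool [-6.57  0.76 -4.39] tool turn 0.298 w 0.1
   half 9 lever th 0.268
   half 11 lever th 0.287
   half 13 lever th 0.306
```

Request:
apply_moves:
  increments:
    - [[0.01,0,0,0,0,0,-1],[0.01,0,0,0,0,0,-1]]

```text
clock: 5.35
position: [562.4, -207.3, 185.6]
ee_rot: [0.98, -0.2, -0.003, 0.0]
contact_force: [-5.8, 1.7, 3.8]
gripper_width: -0.5
```

```bash
python3 -c "
from h import *
rep()"
```

```text
t 5.35 pos [ 562.4 -207.3  185.6] F [-5.76  1.65  3.83] F tool [-5.96  0.74 -3.8 ] tool turn 0.298 w -0.5
   half 9 lever th 0.275
   half 11 lever th 0.294
   half 13 lever th 0.313
```

Request:
apply_moves:
  increments:
    - [[0.01,0,0,0,0,0,-1],[0.02,0,0,0,0,0,-1],[0.02,0,0,0,0,0,-1]]

```text
clock: 5.65
position: [562.9, -207.5, 185.6]
ee_rot: [0.98, -0.2, -0.004, -0.0]
contact_force: [-9.3, 5.3, 6.6]
gripper_width: -0.2
```

```bash
python3 -c "
from h import *
rep()"
```

```text
t 5.65 pos [ 562.9 -207.5  185.6] F [-9.35  5.28  6.59] F tool [-10.72  -1.18  -6.5 ] tool turn 0.298 w -0.2
   half 9 lever th 0.28
   half 11 lever th 0.299
   half 13 lever th 0.318
```

It's firm: the tool moved 0.5 mm of 2 mm commanded and the force rose to 10.7 N. I'll add a little and hold for about 1.8 s.

Request:
apply_moves:
  increments:
    - [[0.01,0,0,0,0,0,-1],[0.015,0,0,0,0,0,-1],[0.015,0,0,0,0,0,-1],[0.015,0,0,0,0,0,-1]]

```text
clock: 6.05
position: [563.2, -207.7, 185.6]
ee_rot: [0.98, -0.2, -0.006, -0.0]
contact_force: [-12.5, 6.9, 9.0]
gripper_width: -0.0
```

```bash
python3 -c "
from h import *
rep()
for n in ['wrist','side','scene']:
    p=arm.get_image(n); save(p,n+'4')"
```

```text
t 6.05 pos [ 563.2 -207.7  185.6] F [-12.47   6.91   9.  ] F tool [-14.29  -1.45  -8.84] tool turn 0.298 w -0.0
   half 9 lever th 0.284
   half 11 lever th 0.303
   half 13 lever th 0.322
```

View pics/wrist4.png

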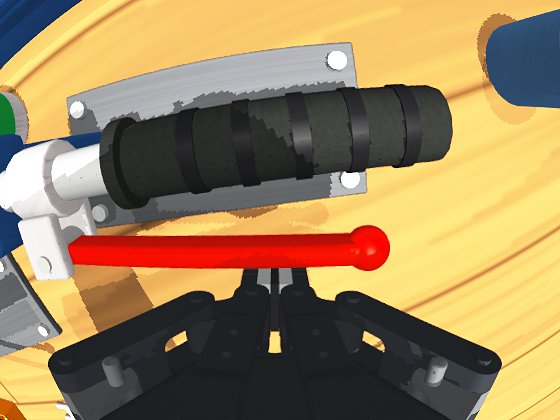

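The blade is at its stop, with a clear gap to the bar and no contact with the bar. Push is 14 N. Holding.

Request:
apply_moves:
  increments:
    - [[0,0,0,0,0,0,-1],[0,0,0,0,0,0,-1],[0,0,0,0,0,0,-1],[0,0,0,0,0,0,-1],[0,0,0,0,0,0,-1],[0,0,0,0,0,0,-1],[0,0,0,0,0,0,-1],[0,0,0,0,0,0,-1],[0,0,0,0,0,0,-1],[0,0,0,0,0,0,-1]]

```text
clock: 7.2
position: [563.2, -207.7, 185.6]
ee_rot: [0.98, -0.2, -0.006, -0.0]
contact_force: [-12.4, 6.7, 9.1]
gripper_width: -0.1
```

Request:
apply_moves:
  increments:
    - [[0,0,0,0,0,0,-1],[0,0,0,0,0,0,-1],[0,0,0,0,0,0,-1],[0,0,0,0,0,0,-1]]

```text
clock: 7.6
position: [563.2, -207.7, 185.6]
ee_rot: [0.98, -0.2, -0.006, -0.0]
contact_force: [-12.2, 7.4, 8.7]
gripper_width: 0.5
```

```bash
python3 -c "
from h import *
rep()
for t,o in [(.2,12),(.1,12),(0,12),(0,30)]: print(t,o,rel(t,o,185)[0])"
```

```text
t 7.6 pos [ 563.2 -207.7  185.6] F [-12.21   7.41   8.69] F tool [-14.24  -2.02  -8.54] tool turn 0.298 w 0.5
   half 9 lever th 0.284
   half 11 lever th 0.303
   half 13 lever th 0.322
0.2 12 [-0.117 -0.018  0.007  0.005  0.023  0.196]
0.1 12 [-0.218 -0.05   0.008  0.006  0.022  0.396]
0 12 [-0.316 -0.092  0.009  0.007  0.022  0.596]
0 30 [-0.488 -0.145  0.011  0.007  0.022  0.596]
```

Request:
apply_moves:
  increments:
    - [[-0.05,-0.01,0,0,0,0.04,-1],[-0.1,-0.01,0,0,0,0.12,-1],[-0.15,-0.02,0,0,0,0.2,-1],[-0.2,-0.04,0,0,0,0.3,-1],[-0.25,-0.05,0,0,0,0.4,-1],[-0.3,-0.07,0,0,0,0.5,-1],[-0.35,-0.09,0,0,0,0.6,-1],[-0.45,-0.12,0,0,0,0.6,-1],[-0.55,-0.15,0,0,0,0.6,-1],[-0.55,-0.15,0,0,0,0.6,-1]]

```text
clock: 8.6
position: [521.9, -172.9, 186.1]
ee_rot: [0.939, -0.343, 0.0, -0.0]
contact_force: [0.2, -1.4, 0.7]
gripper_width: 0.1
```

Run:
```python
from h import *
rep()
for t,o in [(0,12),(.1,11),(.2,11),(.3,11)]: print(t,o,rel(t,o,185)[0])
for n in ['wrist','side']:
    p=arm.get_image(n); save(p,n+'5')
g=geom([631.8,-194.2,-.2807]); print(proj(p,g['ball']),proj(p,g['piv']))
im=cv2.resize(p['img'][180:280,280:420,::-1],None,fx=4,fy=4); 
u=(proj(p,g['ball'])-[280,180])*4; cv2.circle(im,(int(u[0]),int(u[1])),3,(0,255,0),-1)
w=cv2.imread('pics/wrist5.png'); 
cv2.imwrite('pics/both5.png',np.hstack([cv2.resize(w,(400,300)),cv2.resize(im,(400,300))]))
```

```text
t 8.6 pos [ 521.9 -172.9  186.1] F [ 0.2  -1.39  0.69] F tool [ 1.05  0.94 -0.69] tool turn 0.001 w 0.1
   half 9 lever th -0.223
   half 11 lever th -0.205
   half 13 lever th -0.187
0 12 [ 0.211  0.004  0.011 -0.001 -0.     0.002]
0.1 11 [ 0.326  0.015  0.011 -0.001 -0.    -0.198]
0.2 11 [ 0.433  0.015  0.011 -0.001 -0.    -0.398]
0.3 11 [ 0.538  0.005  0.011 -0.001 -0.    -0.598]
[339.06169677 253.8929634 ] [329.11543334 207.3493992 ]
```

View pics/both5.png

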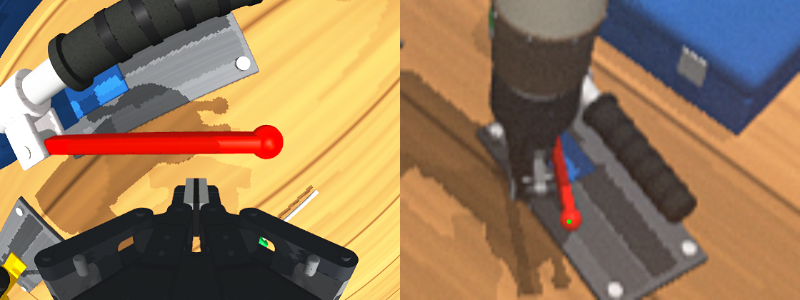

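The lever is fully back out: the ball matches its θ=0 projection and there is clear air between finger and blade. I'll press again.

Request:
apply_moves:
  increments:
    - [[0.1,0,0.01,0,0,0,-1],[0.19,0,0.01,0,0,0,-1],[0.25,0.01,0.01,0,0,-0.06,-1],[0.31,0.01,0.01,0,0,-0.16,-1],[0.36,0.01,0.01,0,0,-0.26,-1],[0.41,0.01,0.01,0,0,-0.36,-1],[0.46,0.01,0.01,0,0,-0.46,-1],[0.5,0.01,0.01,0,0,-0.54,-1],[0.53,0.01,0.01,0,0,-0.6,-1],[0.53,0.01,0.01,0,0,-0.6,-1]]

```text
clock: 9.7
position: [561.9, -208.3, 184.1]
ee_rot: [0.98, -0.199, -0.003, -0.001]
contact_force: [-4.2, 6.0, 3.4]
gripper_width: -0.4
```

```bash
python3 -c "
from h import *
rep()"
```

```text
t 9.7 pos [ 561.9 -208.3  184.1] F [-4.18  5.97  3.37] F tool [-6.2  -3.87 -3.34] tool turn 0.3 w -0.4
   half 9 lever th 0.275
   half 11 lever th 0.294
   half 13 lever th 0.313
```

Request:
apply_moves:
  increments:
    - [[0.01,0,0,0,0,0,-1],[0.02,0,0,0,0,0,-1],[0.03,0,0,0,0,0,-1],[0.03,0,0,0,0,0,-1],[0.03,0,0,0,0,0,-1]]

```text
clock: 10.2
position: [562.6, -208.6, 184.1]
ee_rot: [0.98, -0.199, -0.005, -0.001]
contact_force: [-9.4, 9.4, 7.4]
gripper_width: 0.2
```

```bash
python3 -c "
from h import *
rep()"
```

```text
t 10.2 pos [ 562.6 -208.6  184.1] F [-9.42  9.37  7.39] F tool [-12.41  -4.93  -7.26] tool turn 0.299 w 0.2
   half 9 lever th 0.282
   half 11 lever th 0.301
   half 13 lever th 0.32
```

A little more push to match the first hold, then I'll hold and check.

Request:
apply_moves:
  increments:
    - [[0.01,0,0,0,0,0,-1],[0.01,0,0,0,0,0,-1],[0.01,0,0,0,0,0,-1],[0.01,0,0,0,0,0,-1],[0.01,0,0,0,0,0,-1],[0.01,0,0,0,0,0,-1],[0.01,0,0,0,0,0,-1],[0.01,0,0,0,0,0,-1],[0.01,0,0,0,0,0,-1],[0.01,0,0,0,0,0,-1]]

```text
clock: 11.2
position: [562.9, -208.7, 184.1]
ee_rot: [0.98, -0.2, -0.006, -0.001]
contact_force: [-9.7, 10.7, 7.8]
gripper_width: 0.1
```

Run:
```python
from h import *
rep()
w=arm.get_image('wrist'); save(w,'wrist6'); p=arm.get_image('side'); save(p,'side6')
g=geom([631.8,-194.2,-.2807],.3)
im=cv2.resize(p['img'][180:280,280:420,::-1],None,fx=4,fy=4)
u=(proj(p,g['ball'])-[280,180])*4; cv2.circle(im,(int(u[0]),int(u[1])),3,(0,255,0),-1)
cv2.imwrite('pics/both6.png',np.hstack([cv2.resize(w['img'][:,:,::-1],(400,300)),cv2.resize(im,(400,300))]))
```

```text
t 11.2 pos [ 562.9 -208.7  184.1] F [-9.72 10.74  7.85] F tool [-13.24  -6.08  -7.69] tool turn 0.299 w 0.1
   half 9 lever th 0.284
   half 11 lever th 0.303
   half 13 lever th 0.322
```

View pics/both6.png

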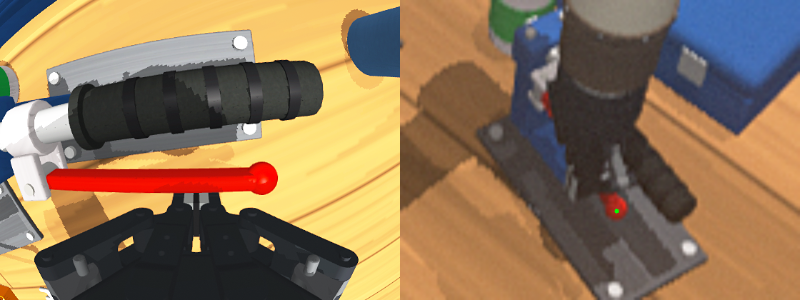

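The lever is at its stop: the ball matches the θ=0.30 projection and the push is a steady 13 N. Handing in while holding.

```bash
python3 -c "
from h import *
rep(); print(arm.job_done())"
```

```text
t 11.3 pos [ 562.9 -208.7  184.1] F [-10.91  11.03   8.84] F tool [-14.46  -5.88  -8.66] tool turn 0.299 w -0.3
   half 9 lever th 0.284
   half 11 lever th 0.303
   half 13 lever th 0.322
the job is handed in; nothing more can be done
None
```

I tested the red brake lever as you asked and handed the job in at 11.3 s, with the lever still held on its stop for you to gauge the gap.

- **First press:** I pressed with the sides of the shut fingers on the outer face, at the press point. It came up firm and was held there for about 1.6 s at about 14 N.
- **Release:** I backed the fingers clear of the blade. The ball end then sat where the fully-out position puts it in the side view, and the wrist view showed clear air between the fingers and the blade.
- **Second press:** The last reading was 14.5 N along the press direction and about 18 N in total. The lever angle worked out at about 0.30 rad, taking the fingers as 11 mm from centre to side, and the ball matched the at-stop position in the side view.

**Other forces:** Besides the press force, there was a side load of about 6 N along the blade and about 9 N vertically, most likely friction at the contact.

**Surroundings:** The wrist views showed a clear gap to the bar. I kept well away from the black lever and the loose items, and saw nothing disturbed in the pictures I looked at. I did not re-measure their positions at the end. No check failed.

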